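Lay a brittle plaster casting on its back

ROBOT

A 7-joint arm with a two-finger parallel gripper is mounted at the origin on a cart in front of the work surface, level with it; the furniture and walls round the work are solid. World frame = base frame: x ahead of the robot, y to its left, z up, the work surface at z = 0. Lengths are in m, angles in rad, forces in N, time in s.
With the tool pointing down it reaches from about 0.425 to 0.875 m from the base axis. Payload 4.7 kg.
Tool frame: the origin (TCP) lies where the fingers leave the gripper's body, on its centre line; the fingertips stand 70 mm ahead of it and the grasp point (between the pads) lies 51 mm ahead of it; z points along the fingers, y is the line along which they close (so a half turn about z gives the same grasp; the last joint's range is limited). The gripper opens to 87 mm and grips with 3 to 60 N. Pads are 19 mm wide; open, the fingers measure 117 mm over their backs; the gripper's body (75 mm by 190 mm) begins 51 mm behind the grasp point.
Start: joints at [1.271, 0.321, -0.07, 1.45, 0.023, 1.371, -0.057], TCP at [0.201, -0.618, 0.292] pointing down, gripper open.
Joint ranges: [-2.86, 2.86], [-0.3, 2.09], [-1.38, 1.24], [0.06, 2.45], [-1.56, 4.7], [0.09, 2.05], [-2.69, 2.69]. Speed limits (rad/s): [2.57, 2.57, 3.14, 3.14, 3.14, 3.14, 3.14].

INTERFACE

Orientations are given as a rotation vector (axis times angle).
In Python, from bench import get_state, get_image, get_calibration, close_job gives the robot as it stands.
- The arm moves only by the tool send_rows, never from a script. Its argument "rows" is a list of rows, each an object of numbers: "hand": the finger opening in mm, from 0 to 87; "x", "y", "z": the shift along the world's x, y, z in mm; "roll": the turn about the world's z in degrees. A call has 1 to 10 rows; each row shifts and turns the commanded pose from where the row before left it; what a row does not reach is not made up. A row lasts 1/10 s, in which the tool goes at most 50 mm and 8.59 degrees, less where a joint would pass 70% of its speed; a pose out of reach is approached as far as the arm can. A call is refused whole if a number of a shift passes 50 or a number of a turn 8.59, either way. A call with a gripper value outside its range is refused whole. The fingers move at their own pace and stop on an object; "force" is the grip in N (left out, the last holds). Time passes only in rows, so rows that do not move let the fingers close. It gives the time, the measured TCP pose, the force, the opening and the grip force at its end, in the units of the state.
- get_state(): the state, without advancing time (a new reading comes with each control period).
- get_image(name): name is "scene" or "top" or "wrist"; returns the picture (420x560x3 uint8, blue, green, red); there is no depth.
- get_calibration(name): a dict with "mtx" (3x3 intrinsics, pixels), "world_from_camera" (4x4, takes a point from camera to world coordinates). Camera axes: x right, y down, z forward; pixel columns grow to the right and rows downward; lengths in m; the calibration is good to about 2 mm. The wrist camera is an equidistant fisheye: a pixel r from the principal point sees the ray r / f radians off the axis. A picture is of the moment at which its call begins: read the wrist's pose just before it. get_calibration takes no time and is no camera call; for the wrist camera it gives the pose at the moment of the call.
- close_job(): hands the job in; it is judged then, once.
The state is a dict: "time": time; "joint_positions": joint angles; "qd": joint speeds; "joint_torque": joint torques, N m; "position": TCP position; "tool_rot": TCP orientation; "ft_force": force on the tool from outside, world axes, zero at the start; "torque": the same for the moment, N m; "grip_width": opening from 0.0 (shut) to 1.0 (fully open); "grip_force": force on a finger pad.
Only numpy, scipy, OpenCV 4.12 (cv2) and the standard library are available. Lean on these libraries where they do the work, as an engineer would, in place of code of your own. Each camera call takes 0.05 s, during which the arm holds its last target. There are 200 camera calls.

TASK

Push the tall plaster casting along the table, keeping it upright, until its foot is flush against the front lip of the aluminium tipping stand. Then push it over slowly near its top so that it tips backwards over the lip and goes down with the damped hinged plate until it lies on its back on the level plate, its hollow foot towards the robot. The fresh plaster is brittle: never press on it with more than 15 N, do not let it drop or topple, and leave the short casting and the cement bottle where they stand.

Things in the scene. Friction and masses are not known exactly. Their poses are not given: they have to be found in the camera images.
- casting: tall off-white plaster casting, loose upright block 50 mm deep (x), 70 wide (y), 110 tall (z), about 0.32 kg (varies). Origin: centre of the underside. Front (-x) towards the robot: flat foot band 16 mm tall, flat cap band 22 mm tall at the top, 14 mm side strips flush with them, a 4 mm deep panel between. Back (+x) plain and flat; foot hollow. To finish +x down, +z along the stand's +x
- casting_heel (a point): middle of the bottom edge of the tall casting's back face, 25 mm along its +x from its origin; this edge goes against the lip. It starts 40 to 80 mm in front of the lip, up to about 20 mm off the stand's middle and turned up to 0.2 rad
- stand: the aluminium tipping stand fixed to the table, 112 mm deep and 150 mm wide, no part but the plate higher than 20 mm. Origin: on the table at the middle of the near face of its lip, an 8 mm tall, 150 mm long straight bar along y; +x points from the lip to the back of the stand, away from the robot (yaw up to 0.32 rad either way)
- plate_edge (a point): middle of the plate's free edge, on the face that receives the casting, 103 mm from the hinge axis
- plate (a joint): angle of the hinged plate (134 mm wide, three black rubber strips): 0 = level, face 8 mm above the table; 1.48 = nearly upright. Axis along the stand's y, 3 mm behind the lip's near face, 8 mm up. Starts at 1.25 to 1.45 rad, stays where left; damper 0.8 N m per rad/s plus 0.06 N m friction, so a fast push takes more force. Sinks slowly under the casting's weight
- short_casting: a short plaster casting of the same style, loose, 40 mm deep, 60 mm wide, 70 mm tall, origin at the centre of its underside; stands to one side, to be left alone
- cement_bottle: a loose white glue bottle with a blue pointed cap, 26x38x106 mm, origin at the centre of its underside; stands on the other side, to be left alone

How it is judged:
On the way, in this order (a step that is already met when the one before it is completed fails the run):
1. the tall casting stands upright with its foot flush against the lip (within 4 mm and 5 degrees) (x of casting_heel in the frame of stand above -0.004 m and angle between the x axis of casting and the x axis of stand, either way round below 0.09 rad and angle between casting's own z axis and vertical below 0.12 rad), for 0.2 s.
2. the casting has been tipped onto its back with the plate level (angle between casting's own x axis and vertical above 3 rad and value of joint plate below 0.08 rad), for 0.2 s.
At the end, for the whole second after the job is handed in: Plate level (below 0.08 rad); the tall casting at rest on it, on its back (within 8 degrees), foot towards the robot, square to the lip within 11 degrees, its underside from 35 mm before to 15 mm behind the lip's near face, within 30 mm of the stand's middle line (all of step 2 and angle between the z axis of casting and the x axis of stand, either way round below 0.2 rad and x of casting in the frame of stand between -0.035 and 0.015 m and y of casting in the frame of stand between -0.03 and 0.03 m and contact force between casting and plate above 0.3 N and linear speed of casting below 0.01 m/s); the robot touches nothing.
It fails at once if the robot presses on the tall casting with more than 15 N (contact force between the arm and casting above 15 N).
It fails at once if the tall casting drops or topples (turns faster than 3 rad/s) (angular speed of casting above 3 rad/s).
It fails at once if the tall casting is lifted off the table and stand (height (world z) of casting above 0.06 m).
It fails at once if the short casting is moved by more than 15 mm (distance of short_casting from where it was at the start of the episode above 0.015 m).
It fails at once if the cement bottle is moved by more than 15 mm (distance of cement_bottle from where it was at the start of the episode above 0.015 m).
It also fails if it takes over 58 s, if anything falls off the work surface, if the arm or the gripper's body presses on something with over 40 N, if the wrist force passes 120 N, or if a joint passes its speed limit or range.

## Working session

There is one attempt and no reset: what is moved stays moved. The work goes in short steps, Python scripts to look and compute and a tool call to move; the robot and the scene stay as the last step left them, time stands still between calls to the robot, and variables do not carry over. Pictures are saved under pics/ and viewed, at most 10 in all, crops included, and the job is handed in when it is done.

Besides the shell and the picture viewer there is one more tool, called after "Request:" as a command line: name --argument value ..., lists and objects as JSON in quotes. send_rows: Moves the arm, as the interface text tells. Its arguments: {"type":"object","properties":{"rows":{"type":"array","items":{"type":"object","properties":{"hand":{"type":"number"},"x":{"type":"number"},"y":{"type":"number"},"z":{"type":"number"},"roll":{"type":"number"}}}},"force":{"type":"number"}},"required":["rows"]}

```bash
mkdir -p pics; ls
python3 - <<'E'
from bench import *
import cv2
for n in("scene","top"):
    cv2.imwrite(f"pics/{n}0.png",get_image(n)); c=get_calibration(n); print(n,c["mtx"].round(1).tolist(),c["world_from_camera"].round(3).tolist())
print(get_state())
E
```

```text
pics
scene [[414.9, 0.0, 278.4], [0.0, 414.9, 208.3], [0.0, 0.0, 1.0]] [[0.818, -0.429, 0.383, 0.276], [-0.575, -0.614, 0.541, -0.461], [0.003, -0.663, -0.749, 0.674], [0.0, 0.0, 0.0, 1.0]]
top [[395.6, 0.0, 280.3], [0.0, 395.6, 211.5], [0.0, 0.0, 1.0]] [[0.016, -0.998, 0.06, 0.535], [-1.0, -0.015, 0.015, 0.007], [-0.014, -0.06, -0.998, 0.899], [0.0, 0.0, 0.0, 1.0]]
{'time': 0.1, 'joint_positions': array([ 1.27113487,  0.321728  , -0.070069  ,  1.45153658,  0.0225898 ,
        1.37076316, -0.05688354]), 'qd': array([ 0.00142336, -0.00107779, -0.00076158, -0.00258066, -0.00030724,
        0.00063031,  0.00029924]), 'joint_torque': array([ 2.60612687e-04, -4.92572522e+01, -4.05657962e-01, -3.13396239e+01,
       -6.41447143e-02,  3.95186828e-02,  9.71334339e-05]), 'position': array([ 0.20045864, -0.61793918,  0.29129244]), 'tool_rot': array([-3.10141240e+00, -4.90626023e-01,  5.36722368e-04]), 'ft_force': array([0.80339104, 0.44164925, 0.31900103]), 'torque': array([ 0.00597161, -0.00613267,  0.00659695]), 'grip_force': 0.0, 'grip_width': 0.9940287259925477}
```

View pics/top0.png

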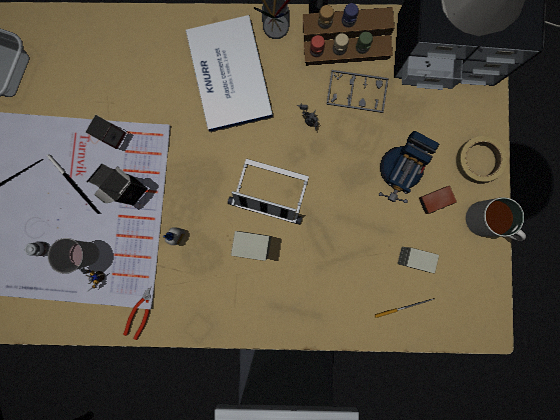

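View pics/scene0.png

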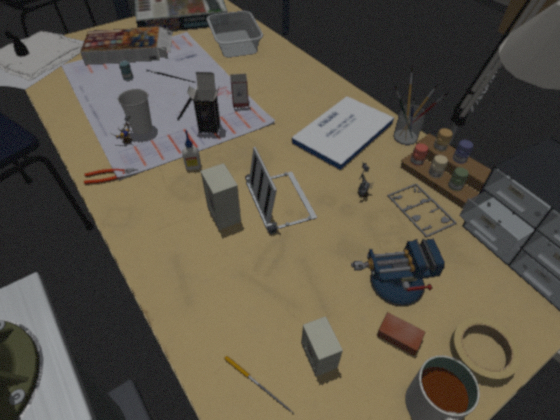

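The top view shows the stand around (268,195), the tall casting at (257,246), the bottle at (174,236) and the short casting at (418,260). I'll enlarge both views.

Run:
```python
import cv2
a=cv2.imread("pics/top0.png")[150:275,215:325]; b=cv2.imread("pics/scene0.png")[140:240,190:325]
cv2.imwrite("pics/tc.png",cv2.convertScaleAbs(cv2.resize(a,None,fx=4.8,fy=4.8,interpolation=2),alpha=1.3))
cv2.imwrite("pics/sc.png",cv2.convertScaleAbs(cv2.resize(b,None,fx=5.8,fy=5.8,interpolation=2),alpha=1.5))
```

```text
(no output)
```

View pics/tc.png

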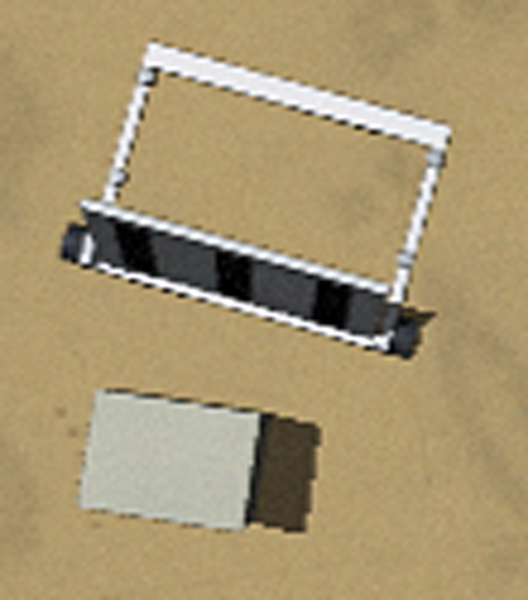

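View pics/sc.png

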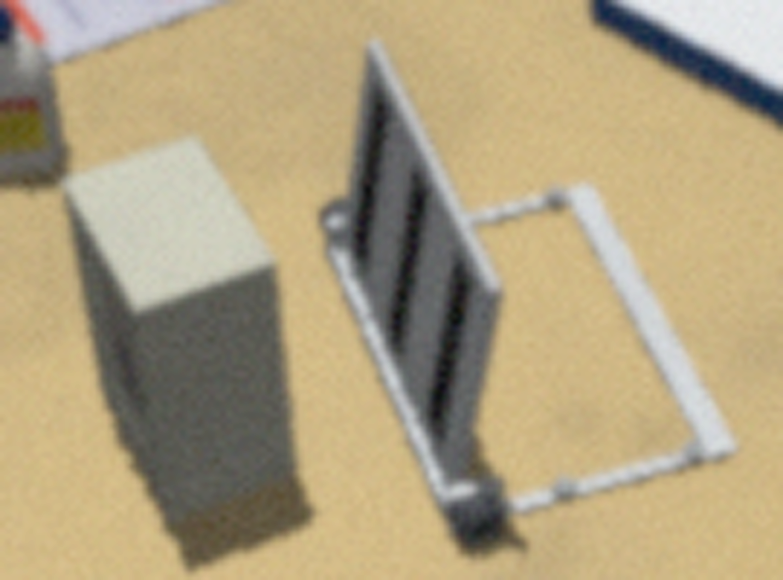

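The crop gives the casting's top corners at about (97,388), (262,410), (245,530), (80,508), and the lip's near edge runs from (90,265) to (388,347). I'll turn these into world positions.

```bash
cat > h.py <<'E'
import numpy as np, cv2
from bench import get_calibration
def ray(n,p):
    c=get_calibration(n);T=c["world_from_camera"]
    d=T[:3,:3]@np.linalg.solve(c["mtx"],[p[0],p[1],1]);return T[:3,3],d
def onz(n,p,z):
    o,d=ray(n,p);return o+d*(z-o[2])/d[2]
def tri(a,b):
    A=np.zeros((3,3));v=np.zeros(3)
    for o,d in(ray("top",a),ray("scene",b)):
        d=d/np.linalg.norm(d);M=np.eye(3)-np.outer(d,d);A+=M;v+=M@o
    return np.linalg.solve(A,v)
E
python3 - <<'E'
from h import *
t=lambda p:(215+(p[0]+.5)/4.8-.5,150+(p[1]+.5)/4.8-.5)
s=lambda p:(190+(p[0]+.5)/5.8-.5,140+(p[1]+.5)/5.8-.5)
# top: far-left, far-right, near-right, near-left
T=[(97,388),(262,410),(245,530),(80,508)];S=[(198,138),(275,262),(138,310),(65,182)]
P=np.array([tri(t(a),s(b)) for a,b in zip(T,S)]);print("tri",P.round(4).tolist())
Q=np.array([onz("top",t(a),.11) for a in T]);R=np.array([onz("scene",s(a),.11) for a in S])
for X in(Q,R,P):
    c=X.mean(0);e=X[0]-X[1]+X[3]-X[2];print(c.round(4),"yaw",np.arctan2(-e[0],e[1]),np.linalg.norm(X[0]-X[1]),np.linalg.norm(X[0]-X[3]))
for v,f,L in(("top",t,[(90,265),(388,347)]),("scene",s,[(333,250),(443,500)])):
    a,b=[onz(v,f(p),.008) for p in L];e=a-b;print(v,a.round(4),b.round(4),((a+b)/2).round(4),"yaw",np.arctan2(-e[0],e[1]),np.linalg.norm(e))
B=[onz("top",t(p),.01) for p in[(150,43),(450,130)]];e=B[0]-B[1];print("back",((B[0]+B[1])/2).round(4),np.arctan2(-e[0],e[1]),np.linalg.norm(e))
print("plate edge",[tri(t(a),s(b)).round(4).tolist() for a,b in(((82,205),(372,42)),((392,290),(497,290)))])
# bottle, short
print(onz("top",(174,236),.08).round(3),onz("top",(418,260),.07).round(3))
E
```

```text
tri [[0.5434, 0.1085, 0.1089], [0.5344, 0.0402, 0.1098], [0.4855, 0.0459, 0.1113], [0.4942, 0.114, 0.1104]]
[0.5141 0.0772 0.11  ] yaw -0.11533839437542552 0.06925846320535078 0.05010909769857895
[0.5146 0.0771 0.11  ] yaw -0.13919457426264134 0.06752093408141163 0.04859127855931156
[0.5144 0.0771 0.1101] yaw -0.12905459905430008 0.06898141200729085 0.04959421102441015
top [0.6019 0.1264 0.008 ] [ 0.5654 -0.0145  0.008 ] [0.5837 0.056  0.008 ] yaw -0.2530717452892228 0.14557191210089146
scene [0.6024 0.1237 0.008 ] [ 0.5673 -0.0052  0.008 ] [0.5848 0.0592 0.008 ] yaw -0.26583989846222794 0.13357432467561126
back [0.6878 0.029  0.01  ] -0.27042043085392903 0.14776724598466143
plate edge [[0.62, 0.1164, 0.1095], [0.5855, -0.0133, 0.1115]]
[0.53  0.239 0.08 ] [ 0.488 -0.268  0.07 ]
```

Stand: the lip middle is at about (0.582, 0.0575) with yaw -0.262. The heel is 45 mm before the lip and about 5 mm off the middle line. I'll approach with two spread fingers squared to the stand.

Request:
send_rows --rows '[{"x": 25, "y": 32, "roll": -3.3, "hand": 40}, {"x": 25, "y": 32, "roll": -3.3}, {"x": 25, "y": 32, "roll": -3.3}, {"x": 25, "y": 32, "roll": -3.3}, {"x": 25, "y": 32, "roll": -3.3}, {"x": 25, "y": 32, "roll": -3.3}, {"x": 25, "y": 32, "roll": -3.3}, {"x": 25, "y": 32, "roll": -3.3}, {"x": 25, "y": 32, "roll": -3.3}, {"x": 25, "y": 32, "roll": -3.2}]'

```text
schema error: expected keys hand, x, y, z, roll
```

Request:
send_rows --rows '[{"x": 1, "y": 40}, {"x": 1, "y": 40}, {"x": 1, "y": 40}, {"x": 1, "y": 40}, {"x": 1, "y": 40}, {"x": 1, "y": 40}, {"x": 1, "y": 40}, {"x": 1, "y": 40}, {"x": 1, "y": 40}, {"x": 1, "y": 30}]'

```text
schema error: expected keys hand, x, y, z, roll
```

Request:
send_rows --rows '[{}, {}, {}]'

```text
schema error: expected keys hand, x, y, z, roll
```

```bash
cat > st.py <<'E'
from bench import *
from scipy.spatial.transform import Rotation as R
import numpy as np
s=get_state();p=s["position"];y=R.from_rotvec(s["tool_rot"]).as_matrix()[:,1]
y=y*np.sign(y[1]);d=p[:2]-[.582,.0575]
print(s["time"],"p",p.round(4),"yaw",np.arctan2(-y[0],y[1]).round(3),"stand",(d@[.966,-.259]).round(4),(d@[.259,.966]).round(4),"tipz",(p[2]-.07).round(4),"F",s["ft_force"].round(2),"w",s["grip_width"]*87)
E
python3 st.py
```

```text
0.1 p [ 0.2005 -0.6179  0.2913] yaw 0.314 stand -0.1936 -0.7513 tipz 0.2213 F [0.8  0.44 0.32] w 86.48049916135164
```

Request:
send_rows --rows '[{"x": 25, "y": 32, "z": 0, "roll": -3.3, "hand": 40}, {"x": 25, "y": 32, "z": 0, "roll": -3.3, "hand": 40}, {"x": 25, "y": 32, "z": 0, "roll": -3.3, "hand": 40}, {"x": 25, "y": 32, "z": 0, "roll": -3.3, "hand": 40}, {"x": 25, "y": 32, "z": 0, "roll": -3.3, "hand": 40}, {"x": 25, "y": 32, "z": 0, "roll": -3.3, "hand": 40}, {"x": 25, "y": 32, "z": 0, "roll": -3.3, "hand": 40}, {"x": 25, "y": 32, "z": 0, "roll": -3.3, "hand": 40}, {"x": 25, "y": 32, "z": 0, "roll": -3.3, "hand": 40}, {"x": 25, "y": 32, "z": 0, "roll": -3.3, "hand": 40}]'

```text
time: 1.1
position: [0.4512, -0.2968, 0.292]
tool_rot: [3.114, -0.415, -0.001]
ft_force: [0.9, -0.1, -0.3]
grip_width: 0.461
grip_force: 0.0
```

Request:
send_rows --rows '[{"x": 1, "y": 40, "z": 0, "roll": 0, "hand": 40}, {"x": 1, "y": 40, "z": 0, "roll": 0, "hand": 40}, {"x": 1, "y": 40, "z": 0, "roll": 0, "hand": 40}, {"x": 1, "y": 40, "z": 0, "roll": 0, "hand": 40}, {"x": 1, "y": 40, "z": 0, "roll": 0, "hand": 40}, {"x": 1, "y": 40, "z": 0, "roll": 0, "hand": 40}, {"x": 1, "y": 40, "z": 0, "roll": 0, "hand": 40}, {"x": 1, "y": 40, "z": 0, "roll": 0, "hand": 40}, {"x": 1, "y": 40, "z": 0, "roll": 0, "hand": 40}, {"x": 1, "y": 30, "z": 0, "roll": 0, "hand": 40}]'

```text
time: 2.1
position: [0.46, 0.0945, 0.2922]
tool_rot: [-3.115, 0.407, 0.0]
ft_force: [0.2, -0.6, 0.4]
grip_width: 0.462
grip_force: 0.0
```

Request:
send_rows --rows '[{"x": 0, "y": 0, "z": 0, "roll": 0, "hand": 40}, {"x": 0, "y": 0, "z": 0, "roll": 0, "hand": 40}, {"x": 0, "y": 0, "z": 0, "roll": 0, "hand": 40}]'

```text
time: 2.4
position: [0.4606, 0.0904, 0.2919]
tool_rot: [3.114, -0.413, -0.001]
ft_force: [-0.9, -1.3, 0.2]
grip_width: 0.46
grip_force: 0.0
```

```bash
python3 st.py
```

```text
2.4 p [0.4606 0.0904 0.2919] yaw -0.264 stand -0.1258 0.0004 tipz 0.2219 F [-0.86 -1.3   0.22] w 40.018838641402525
```

Body clearance means the tips can't go low: the body (±37 mm) would sit over the casting. I'll push with the tips at z≈0.044, leaving the body just above the top.

Request:
send_rows --rows '[{"x": 0, "y": 2, "z": -20, "roll": 0, "hand": 40}, {"x": 0, "y": 0, "z": -20, "roll": 0, "hand": 40}, {"x": 0, "y": 0, "z": -20, "roll": 0, "hand": 40}, {"x": 0, "y": 0, "z": -20, "roll": 0, "hand": 40}, {"x": 0, "y": 0, "z": -20, "roll": 0, "hand": 40}, {"x": 0, "y": 0, "z": -20, "roll": 0, "hand": 40}, {"x": 0, "y": 0, "z": -20, "roll": 0, "hand": 40}, {"x": 0, "y": 0, "z": -20, "roll": 0, "hand": 40}, {"x": 0, "y": 0, "z": -17, "roll": 0, "hand": 40}, {"x": 0, "y": 0, "z": 0, "roll": 0, "hand": 40}]'

```text
time: 3.4
position: [0.459, 0.0918, 0.113]
tool_rot: [3.113, -0.414, -0.008]
ft_force: [-1.1, -0.6, 0.9]
grip_width: 0.463
grip_force: 0.0
```

Request:
send_rows --rows '[{"x": 2.9, "y": -0.8, "z": 0, "roll": 0, "hand": 40}, {"x": 2.9, "y": -0.8, "z": 0, "roll": 0, "hand": 40}, {"x": 2.9, "y": -0.8, "z": 0, "roll": 0, "hand": 40}, {"x": 2.9, "y": -0.8, "z": 0, "roll": 0, "hand": 40}, {"x": 1.9, "y": -0.5, "z": 0, "roll": 0, "hand": 40}, {"x": 1.9, "y": -0.5, "z": 0, "roll": 0, "hand": 40}, {"x": 1.9, "y": -0.5, "z": 0, "roll": 0, "hand": 40}, {"x": 1.9, "y": -0.5, "z": 0, "roll": 0, "hand": 40}]'

```text
time: 4.2
position: [0.4796, 0.0888, 0.1151]
tool_rot: [-3.115, 0.41, 0.001]
ft_force: [-2.0, 1.2, -0.3]
grip_width: 0.46
grip_force: 0.6
```

Request:
send_rows --rows '[{"x": 1.9, "y": -0.5, "z": 0, "roll": 0, "hand": 40}, {"x": 1.9, "y": -0.5, "z": 0, "roll": 0, "hand": 40}, {"x": 1.9, "y": -0.5, "z": 0, "roll": 0, "hand": 40}, {"x": 1.9, "y": -0.5, "z": 0, "roll": 0, "hand": 40}]'

```text
time: 4.6
position: [0.487, 0.0865, 0.1152]
tool_rot: [3.114, -0.411, -0.002]
ft_force: [-3.9, 0.9, 2.7]
grip_width: 0.46
grip_force: 1.6
```

```bash
python3 st.py
python3 - <<'E'
from bench import *
import cv2
a=cv2.resize(get_image("scene")[120:240,170:330],None,fx=2.6,fy=2.6,interpolation=2)
b=cv2.resize(get_image("top")[150:280,200:340],None,fx=2.7,fy=2.4,interpolation=2)
b=cv2.copyMakeBorder(b,0,max(0,a.shape[0]-b.shape[0]),0,0,0)[:a.shape[0]]
cv2.imwrite("pics/m1.png",cv2.convertScaleAbs(cv2.hconcat([a,b]),alpha=1.4))
E
```

```text
4.6 p [0.487  0.0865 0.1152] yaw -0.262 stand -0.0993 0.0034 tipz 0.0452 F [-3.91  0.85  2.68] w 40.06021578557451
```

View pics/m1.png

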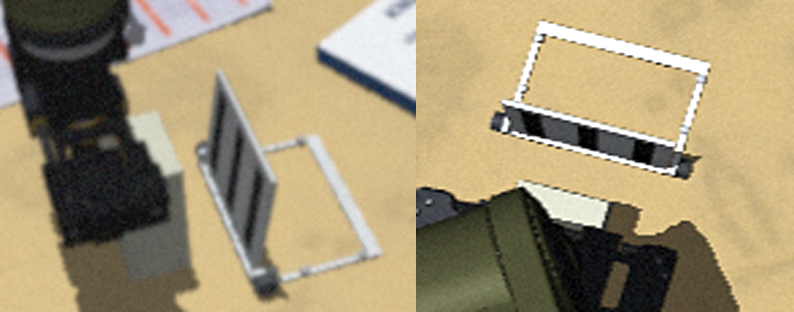

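The casting is still upright, with the hand just in contact at its front face. I'll continue in small steps and watch the force.

Request:
send_rows --rows '[{"x": 1.9, "y": -0.5, "z": 0, "roll": 0, "hand": 40}, {"x": 1.9, "y": -0.5, "z": 0, "roll": 0, "hand": 40}]'

```text
time: 4.9
position: [0.4912, 0.0854, 0.1152]
tool_rot: [3.114, -0.411, -0.001]
ft_force: [-2.7, 0.1, 0.8]
grip_width: 0.461
grip_force: 1.3
```

Request:
send_rows --rows '[{"x": 1.9, "y": -0.5, "z": 0, "roll": 0, "hand": 40}, {"x": 1.9, "y": -0.5, "z": 0, "roll": 0, "hand": 40}, {"x": 1.9, "y": -0.5, "z": 0, "roll": 0, "hand": 40}]'

```text
time: 5.2
position: [0.4971, 0.0839, 0.1152]
tool_rot: [3.114, -0.411, -0.0]
ft_force: [-1.5, 0.5, 0.2]
grip_width: 0.46
grip_force: 1.2
```

```bash
python3 st.py
python3 - <<'E'
from bench import *
import cv2
a=get_image("scene");b=get_image("top");cv2.imwrite("pics/s2.png",a);cv2.imwrite("pics/t2.png",b)
a=cv2.resize(a[120:240,190:330],None,fx=3,fy=3,interpolation=2)
b=cv2.resize(b[165:255,225:335],None,fx=4,fy=4,interpolation=2)
cv2.imwrite("pics/m2.png",cv2.convertScaleAbs(cv2.hconcat([a[:360,:360],b[:360]]),alpha=1.4))
E
```

```text
5.2 p [0.4971 0.0839 0.1152] yaw -0.262 stand -0.0889 0.0035 tipz 0.0452 F [-1.53  0.47  0.23] w 40.035891619703925
```

View pics/m2.png

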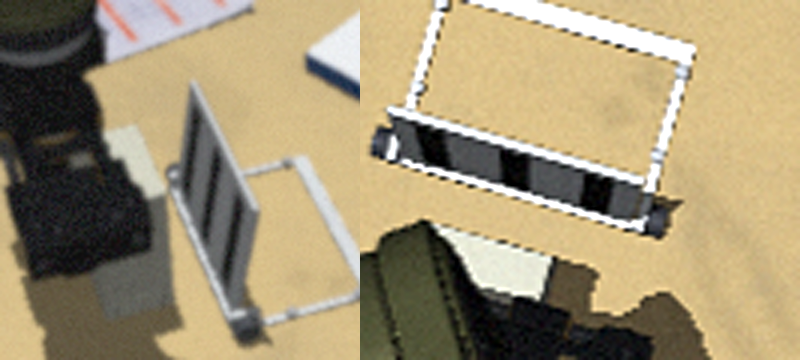

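The casting is upright and its back edge now runs parallel to the lip. I'll keep pushing.

Request:
send_rows --rows '[{"x": 1.9, "y": -0.5, "z": 0, "roll": 0, "hand": 40}, {"x": 1.9, "y": -0.5, "z": 0, "roll": 0, "hand": 40}, {"x": 1.9, "y": -0.5, "z": 0, "roll": 0, "hand": 40}, {"x": 1.9, "y": -0.5, "z": 0, "roll": 0, "hand": 40}, {"x": 1.9, "y": -0.5, "z": 0, "roll": 0, "hand": 40}]'

```text
time: 5.8
position: [0.5066, 0.0815, 0.1153]
tool_rot: [3.115, -0.411, -0.0]
ft_force: [-2.3, 0.4, 1.6]
grip_width: 0.461
grip_force: 1.2
```

Request:
send_rows --rows '[{"x": 1.9, "y": -0.5, "z": 0, "roll": 0, "hand": 40}, {"x": 1.9, "y": -0.5, "z": 0, "roll": 0, "hand": 40}, {"x": 1.9, "y": -0.5, "z": 0, "roll": 0, "hand": 40}, {"x": 1.9, "y": -0.5, "z": 0, "roll": 0, "hand": 40}, {"x": 1, "y": -0.3, "z": 0, "roll": 0, "hand": 40}]'

```text
time: 6.3
position: [0.5152, 0.0792, 0.1153]
tool_rot: [-3.115, 0.411, -0.0]
ft_force: [-2.4, 1.2, 0.9]
grip_width: 0.456
grip_force: 1.2
```

```bash
python3 st.py
```

```text
6.3 p [0.5152 0.0792 0.1153] yaw -0.262 stand -0.0701 0.0037 tipz 0.0453 F [-2.42  1.16  0.88] w 39.70002055131131
```

Request:
send_rows --rows '[{"x": 1, "y": -0.3, "z": 0, "roll": 0, "hand": 40}, {"x": 1, "y": -0.3, "z": 0, "roll": 0, "hand": 40}, {"x": 1, "y": -0.3, "z": 0, "roll": 0, "hand": 40}, {"x": 1, "y": -0.3, "z": 0, "roll": 0, "hand": 40}, {"x": 1, "y": -0.3, "z": 0, "roll": 0, "hand": 40}, {"x": 1, "y": -0.3, "z": 0, "roll": 0, "hand": 40}]'

```text
time: 6.9
position: [0.5211, 0.0774, 0.1153]
tool_rot: [3.115, -0.411, -0.0]
ft_force: [-2.2, 0.8, 0.8]
grip_width: 0.461
grip_force: 1.2
```

Request:
send_rows --rows '[{"x": 0.5, "y": -0.1, "z": 0, "roll": 0, "hand": 40}, {"x": 0.5, "y": -0.1, "z": 0, "roll": 0, "hand": 40}, {"x": 0.5, "y": -0.1, "z": 0, "roll": 0, "hand": 40}, {"x": 0.5, "y": -0.2, "z": 0, "roll": 0, "hand": 40}]'

```text
time: 7.3
position: [0.523, 0.0769, 0.1153]
tool_rot: [3.115, -0.411, -0.0]
ft_force: [-2.2, 0.2, -0.1]
grip_width: 0.458
grip_force: 1.3
```

```bash
python3 st.py
python3 - <<'E'
from bench import *
import cv2
a=get_image("scene");b=get_image("top");cv2.imwrite("pics/s3.png",a);cv2.imwrite("pics/t3.png",b)
a=cv2.resize(a[145:235,205:285],None,fx=5,fy=5,interpolation=2)
b=cv2.resize(b[180:255,225:305],None,fx=5,fy=5,interpolation=2)
b=cv2.copyMakeBorder(b,0,75,0,0,0)
cv2.imwrite("pics/m3.png",cv2.convertScaleAbs(cv2.hconcat([a,b]),alpha=1.4))
E
```

```text
7.3 p [0.523  0.0769 0.1153] yaw -0.262 stand -0.062 0.0035 tipz 0.0453 F [-2.19  0.18 -0.1 ] w 39.8353773911136
```

View pics/m3.png

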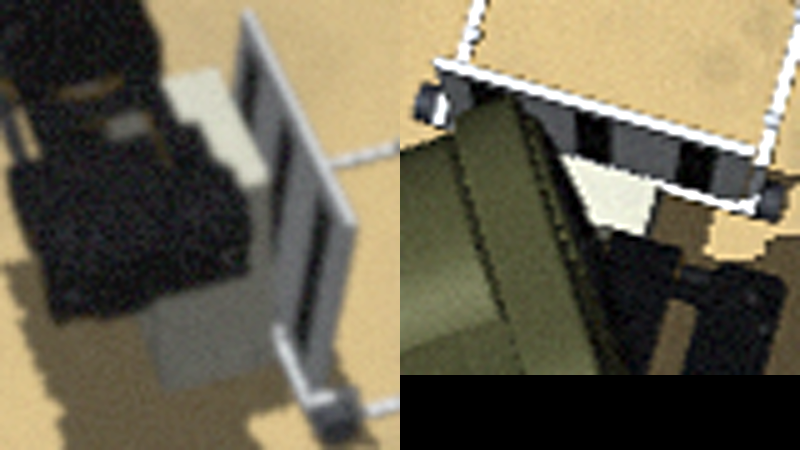

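The casting stands upright with its back right bottom edge almost on the lip (left view, about (272,350)). I'll creep on.

Request:
send_rows --rows '[{"x": 0.5, "y": -0.1, "z": 0, "roll": 0, "hand": 40}, {"x": 0.5, "y": -0.1, "z": 0, "roll": 0, "hand": 40}]'

```text
time: 7.6
position: [0.524, 0.0767, 0.1153]
tool_rot: [3.114, -0.411, -0.0]
ft_force: [-2.2, 0.9, 0.7]
grip_width: 0.46
grip_force: 1.2
```

Request:
send_rows --rows '[{"x": 0.5, "y": -0.1, "z": 0, "roll": 0, "hand": 40}, {"x": 0.5, "y": -0.2, "z": 0, "roll": 0, "hand": 40}]'

```text
time: 7.8
position: [0.5243, 0.0767, 0.1153]
tool_rot: [3.114, -0.41, -0.003]
ft_force: [-6.2, 1.2, 3.9]
grip_width: 0.459
grip_force: 3.0
```

Request:
send_rows --rows '[{"x": 0.5, "y": -0.1, "z": 0, "roll": 0, "hand": 40}, {"x": 0.5, "y": -0.1, "z": 0, "roll": 0, "hand": 40}]'

```text
time: 8.0
position: [0.5247, 0.0767, 0.1152]
tool_rot: [3.114, -0.41, -0.005]
ft_force: [-7.7, 1.5, 5.8]
grip_width: 0.461
grip_force: 3.9
```

Request:
send_rows --rows '[{"x": 0.5, "y": -0.1, "z": 0, "roll": 0, "hand": 40}, {"x": 0.5, "y": -0.2, "z": 0, "roll": 0, "hand": 40}]'

```text
time: 8.2
position: [0.525, 0.0766, 0.1151]
tool_rot: [3.114, -0.41, -0.008]
ft_force: [-10.1, 1.5, 6.9]
grip_width: 0.458
grip_force: 5.0
```

```bash
python3 st.py
python3 - <<'E'
from bench import *
import cv2
a=get_image("scene");b=get_image("top");cv2.imwrite("pics/s4.png",a);cv2.imwrite("pics/t4.png",b)
a=cv2.resize(a[145:235,205:285],None,fx=5,fy=5,interpolation=2)
b=cv2.resize(b[180:255,225:305],None,fx=5,fy=5,interpolation=2)
b=cv2.copyMakeBorder(b,0,75,0,0,0)
cv2.imwrite("pics/m4.png",cv2.convertScaleAbs(cv2.hconcat([a,b]),alpha=1.4))
E
```

```text
8.2 p [0.525  0.0766 0.1151] yaw -0.262 stand -0.06 0.0037 tipz 0.0451 F [-10.13   1.5    6.94] w 39.80965732208273
```

View pics/m4.png

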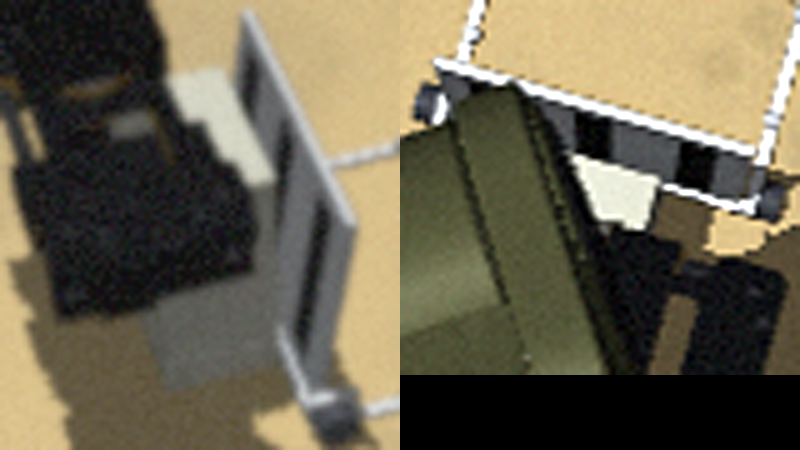

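The casting is flush: the force built up at the lip and its back edge lies along the lip. I'll hold a moment, back off, rise, and plan the tipping arc.

Request:
send_rows --rows '[{"x": -1, "y": 0.3, "z": 0, "roll": 0, "hand": 40}, {"x": -1, "y": 0.3, "z": 0, "roll": 0, "hand": 40}, {"x": -1, "y": 0.3, "z": 0, "roll": 0, "hand": 40}, {"x": -2.9, "y": 0.8, "z": 0, "roll": 0, "hand": 40}, {"x": -4.8, "y": 1.3, "z": 0, "roll": 0, "hand": 40}, {"x": -4.8, "y": 1.3, "z": 0, "roll": 0, "hand": 40}, {"x": 0, "y": 0, "z": 26, "roll": 0, "hand": 40}, {"x": 0, "y": 0, "z": 27, "roll": 0, "hand": 40}, {"x": 0, "y": 0, "z": 0, "roll": 0, "hand": 40}, {"x": 0, "y": 0, "z": 0, "roll": 0, "hand": 40}]'

```text
time: 9.3
position: [0.5119, 0.0802, 0.1689]
tool_rot: [3.114, -0.411, 0.003]
ft_force: [-0.4, 0.8, 0.2]
grip_width: 0.46
grip_force: 0.0
```

```bash
python3 st.py
python3 - <<'E'
import numpy as np
ph=np.concatenate([np.arange(0,1.401,.025),np.arange(1.415,1.60,.015)])
x=-.0107-.05*np.cos(ph)+.09*np.sin(ph);z=.008+.09*np.cos(ph)+.05*np.sin(ph)
dx=np.diff(x)*1e3;dz=np.diff(z)*1e3
for i in range(0,len(dx),5):
    k=slice(i,min(i+5,len(dx)));n=len(dx[k]);print(ph[k.stop].round(3),n,"x%.2f y%.2f z%.2f"%(dx[k].mean()*.966,-.259*dx[k].mean(),dz[k].mean()),"end x,z",x[k.stop].round(4),z[k.stop].round(4))
E
```

```text
9.3 p [0.5119 0.0802 0.1689] yaw -0.262 stand -0.0736 0.0037 tipz 0.0989 F [-0.37  0.79  0.15] w 40.045333466930934
0.125 5 x2.24 y-0.60 z1.11 end x,z -0.0491 0.1035
0.25 5 x2.36 y-0.63 z0.81 end x,z -0.0369 0.1076
0.375 5 x2.44 y-0.65 z0.50 end x,z -0.0243 0.1101
0.5 5 x2.48 y-0.66 z0.18 end x,z -0.0114 0.111
0.625 5 x2.48 y-0.67 z-0.14 end x,z 0.0014 0.1102
0.75 5 x2.44 y-0.66 z-0.46 end x,z 0.0141 0.1079
0.875 5 x2.37 y-0.64 z-0.77 end x,z 0.0263 0.1041
1.0 5 x2.26 y-0.61 z-1.07 end x,z 0.038 0.0987
1.125 5 x2.11 y-0.57 z-1.36 end x,z 0.0489 0.0919
1.25 5 x1.93 y-0.52 z-1.62 end x,z 0.0589 0.0838
1.375 5 x1.72 y-0.46 z-1.85 end x,z 0.0679 0.0746
1.46 5 x1.04 y-0.28 z-1.38 end x,z 0.0732 0.0676
1.535 5 x0.82 y-0.22 z-1.29 end x,z 0.0775 0.0612
1.595 4 x0.73 y-0.20 z-1.35 end x,z 0.0805 0.0558
```

Request:
send_rows --rows '[{"x": 2.4, "y": -0.6, "z": 0, "roll": 0, "hand": 40}, {"x": 2.4, "y": -0.6, "z": 0, "roll": 0, "hand": 40}, {"x": 2.4, "y": -0.7, "z": 0, "roll": 0, "hand": 40}, {"x": 1.6, "y": -0.5, "z": 0, "roll": 0, "hand": 40}, {"x": 1.2, "y": -0.3, "z": 0, "roll": 0, "hand": 40}, {"x": 1.2, "y": -0.3, "z": 0, "roll": 0, "hand": 40}, {"x": 1.2, "y": -0.3, "z": 0, "roll": 0, "hand": 40}]'

```text
time: 10.0
position: [0.524, 0.0769, 0.1682]
tool_rot: [3.115, -0.41, -0.0]
ft_force: [-0.9, 0.3, -0.1]
grip_width: 0.463
grip_force: 0.5
```

Request:
send_rows --rows '[{"x": 1.1, "y": -0.3, "z": 0.6, "roll": 0, "hand": 40}, {"x": 1.1, "y": -0.3, "z": 0.6, "roll": 0, "hand": 40}, {"x": 1.1, "y": -0.3, "z": 0.6, "roll": 0, "hand": 40}, {"x": 1.1, "y": -0.3, "z": 0.6, "roll": 0, "hand": 40}, {"x": 2.2, "y": -0.6, "z": 1, "roll": 0, "hand": 40}, {"x": 2.2, "y": -0.6, "z": 1, "roll": 0, "hand": 40}, {"x": 2.2, "y": -0.6, "z": 1, "roll": 0, "hand": 40}]'

```text
time: 10.7
position: [0.5352, 0.0738, 0.1738]
tool_rot: [3.115, -0.411, 0.0]
ft_force: [-0.5, 0.7, -0.5]
grip_width: 0.459
grip_force: 0.3
```

```bash
python3 st.py
python3 - <<'E'
from bench import *
import cv2
a=get_image("scene");b=get_image("top")
a=cv2.resize(a[125:235,195:290],None,fx=4.2,fy=4.2,interpolation=2)
b=cv2.resize(b[165:255,225:320],None,fx=4.2,fy=4.2,interpolation=2)
b=cv2.copyMakeBorder(b,0,a.shape[0]-b.shape[0],0,0,0)
cv2.imwrite("pics/m5.png",cv2.convertScaleAbs(cv2.hconcat([a,b]),alpha=1.4))
E
```

```text
10.7 p [0.5352 0.0738 0.1738] yaw -0.262 stand -0.0494 0.0037 tipz 0.1038 F [-0.46  0.74 -0.55] w 39.9691906334109
```

View pics/m5.png

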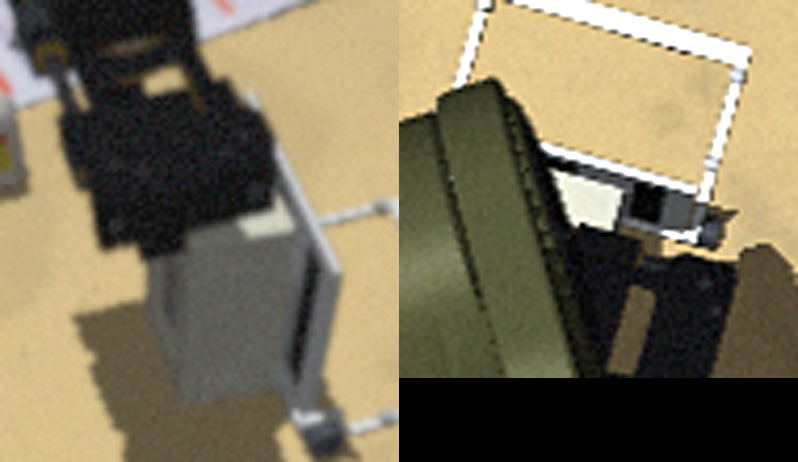

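The casting is tilting square about the lip, its top nearing the plate. I'll carry on along the arc.

Request:
send_rows --rows '[{"x": 2.4, "y": -0.6, "z": 0.8, "roll": 0, "hand": 40}, {"x": 2.4, "y": -0.6, "z": 0.8, "roll": 0, "hand": 40}, {"x": 2.4, "y": -0.6, "z": 0.8, "roll": 0, "hand": 40}, {"x": 2.4, "y": -0.7, "z": 0.8, "roll": 0, "hand": 40}, {"x": 2.4, "y": -0.7, "z": 0.8, "roll": 0, "hand": 40}]'

```text
time: 11.3
position: [0.5465, 0.0709, 0.1774]
tool_rot: [3.115, -0.41, -0.003]
ft_force: [-3.7, 0.3, -0.2]
grip_width: 0.457
grip_force: 1.5
```

Request:
send_rows --rows '[{"x": 2.4, "y": -0.6, "z": 0.5, "roll": 0, "hand": 40}, {"x": 2.4, "y": -0.6, "z": 0.5, "roll": 0, "hand": 40}, {"x": 2.4, "y": -0.7, "z": 0.5, "roll": 0, "hand": 40}, {"x": 2.4, "y": -0.7, "z": 0.5, "roll": 0, "hand": 40}, {"x": 2.4, "y": -0.7, "z": 0.5, "roll": 0, "hand": 40}]'

```text
time: 11.8
position: [0.5592, 0.0674, 0.1801]
tool_rot: [-3.115, 0.411, -0.0]
ft_force: [-1.8, 0.4, -1.6]
grip_width: 0.457
grip_force: 1.0
```

Request:
send_rows --rows '[{"x": 2.5, "y": -0.6, "z": 0.2, "roll": 0, "hand": 40}, {"x": 2.5, "y": -0.7, "z": 0.2, "roll": 0, "hand": 40}, {"x": 2.5, "y": -0.7, "z": 0.2, "roll": 0, "hand": 40}, {"x": 2.5, "y": -0.7, "z": 0.2, "roll": 0, "hand": 40}, {"x": 2.5, "y": -0.7, "z": 0.2, "roll": 0, "hand": 40}]'

```text
time: 12.3
position: [0.5717, 0.0639, 0.1812]
tool_rot: [3.115, -0.411, 0.0]
ft_force: [-3.2, -0.2, -0.1]
grip_width: 0.462
grip_force: 0.9
```

```bash
python3 st.py
```

```text
12.3 p [0.5717 0.0639 0.1812] yaw -0.262 stand -0.0116 0.0036 tipz 0.1112 F [-3.2  -0.15 -0.09] w 40.151185809728155
```

Request:
send_rows --rows '[{"x": 2.5, "y": -0.7, "z": -0.1, "roll": 0, "hand": 40}, {"x": 2.5, "y": -0.7, "z": -0.1, "roll": 0, "hand": 40}, {"x": 2.5, "y": -0.7, "z": -0.1, "roll": 0, "hand": 40}, {"x": 2.5, "y": -0.7, "z": -0.2, "roll": 0, "hand": 40}, {"x": 2.5, "y": -0.7, "z": -0.2, "roll": 0, "hand": 40}]'

```text
time: 12.8
position: [0.5842, 0.0605, 0.1805]
tool_rot: [3.115, -0.411, 0.0]
ft_force: [-0.8, 1.0, -1.3]
grip_width: 0.464
grip_force: 0.8
```

Request:
send_rows --rows '[{"x": 2.4, "y": -0.6, "z": -0.4, "roll": 0, "hand": 40}, {"x": 2.4, "y": -0.6, "z": -0.5, "roll": 0, "hand": 40}, {"x": 2.4, "y": -0.6, "z": -0.5, "roll": 0, "hand": 40}, {"x": 2.4, "y": -0.7, "z": -0.5, "roll": 0, "hand": 40}, {"x": 2.4, "y": -0.7, "z": -0.5, "roll": 0, "hand": 40}]'

```text
time: 13.3
position: [0.5962, 0.0573, 0.1781]
tool_rot: [3.115, -0.411, 0.0]
ft_force: [-1.8, 0.3, 0.0]
grip_width: 0.462
grip_force: 0.7
```

Request:
send_rows --rows '[{"x": 2.4, "y": -0.6, "z": -0.8, "roll": 0, "hand": 40}, {"x": 2.4, "y": -0.6, "z": -0.8, "roll": 0, "hand": 40}, {"x": 2.4, "y": -0.6, "z": -0.8, "roll": 0, "hand": 40}, {"x": 2.4, "y": -0.7, "z": -0.8, "roll": 0, "hand": 40}, {"x": 2.4, "y": -0.7, "z": -0.8, "roll": 0, "hand": 40}]'

```text
time: 13.8
position: [0.6082, 0.054, 0.1741]
tool_rot: [-3.115, 0.411, -0.0]
ft_force: [-2.0, 0.4, 0.2]
grip_width: 0.459
grip_force: 0.7
```

Request:
send_rows --rows '[{"x": 2.3, "y": -0.6, "z": -1.1, "roll": 0, "hand": 40}, {"x": 2.3, "y": -0.6, "z": -1.1, "roll": 0, "hand": 40}, {"x": 2.3, "y": -0.6, "z": -1.1, "roll": 0, "hand": 40}, {"x": 2.2, "y": -0.6, "z": -1.1, "roll": 0, "hand": 40}, {"x": 2.2, "y": -0.6, "z": -1.1, "roll": 0, "hand": 40}]'

```text
time: 14.3
position: [0.6195, 0.051, 0.1686]
tool_rot: [3.115, -0.411, 0.0]
ft_force: [-1.3, 0.1, 1.0]
grip_width: 0.457
grip_force: 0.6
```

```bash
python3 st.py
```

```text
14.3 p [0.6195 0.051  0.1686] yaw -0.262 stand 0.038 0.0035 tipz 0.0986 F [-1.31  0.05  0.97] w 39.74206764031873
```

Request:
send_rows --rows '[{"x": 2.1, "y": -0.5, "z": -1.3, "roll": 0, "hand": 40}, {"x": 2.1, "y": -0.6, "z": -1.3, "roll": 0, "hand": 40}, {"x": 2.1, "y": -0.6, "z": -1.4, "roll": 0, "hand": 40}, {"x": 2.1, "y": -0.6, "z": -1.4, "roll": 0, "hand": 40}, {"x": 2.1, "y": -0.6, "z": -1.4, "roll": 0, "hand": 40}]'

```text
time: 14.8
position: [0.63, 0.0482, 0.1617]
tool_rot: [-3.115, 0.411, -0.0]
ft_force: [-0.1, 0.8, 1.7]
grip_width: 0.458
grip_force: 0.7
```

Request:
send_rows --rows '[{"x": 1.9, "y": -0.5, "z": -1.6, "roll": 0, "hand": 40}, {"x": 1.9, "y": -0.5, "z": -1.6, "roll": 0, "hand": 40}, {"x": 1.9, "y": -0.5, "z": -1.6, "roll": 0, "hand": 40}, {"x": 1.9, "y": -0.5, "z": -1.6, "roll": 0, "hand": 40}, {"x": 1.9, "y": -0.6, "z": -1.6, "roll": 0, "hand": 40}]'

```text
time: 15.3
position: [0.6394, 0.0456, 0.1536]
tool_rot: [3.115, -0.411, -0.0]
ft_force: [0.5, -0.5, 1.1]
grip_width: 0.456
grip_force: 0.6
```

Request:
send_rows --rows '[{"x": 1.7, "y": -0.4, "z": -1.8, "roll": 0, "hand": 40}, {"x": 1.7, "y": -0.5, "z": -1.8, "roll": 0, "hand": 40}, {"x": 1.7, "y": -0.5, "z": -1.8, "roll": 0, "hand": 40}, {"x": 1.7, "y": -0.5, "z": -1.9, "roll": 0, "hand": 40}, {"x": 1.7, "y": -0.5, "z": -1.9, "roll": 0, "hand": 40}]'

```text
time: 15.8
position: [0.6479, 0.0432, 0.1444]
tool_rot: [-3.115, 0.411, 0.0]
ft_force: [0.2, 0.2, 1.4]
grip_width: 0.459
grip_force: 0.5
```

Request:
send_rows --rows '[{"x": 1, "y": -0.3, "z": -1.4, "roll": 0, "hand": 40}, {"x": 1, "y": -0.3, "z": -1.4, "roll": 0, "hand": 40}, {"x": 1, "y": -0.3, "z": -1.4, "roll": 0, "hand": 40}, {"x": 1, "y": -0.3, "z": -1.4, "roll": 0, "hand": 40}, {"x": 1, "y": -0.3, "z": -1.4, "roll": 0, "hand": 40}]'

```text
time: 16.3
position: [0.6527, 0.0417, 0.1374]
tool_rot: [3.114, -0.411, -0.001]
ft_force: [-0.4, 0.5, -0.3]
grip_width: 0.459
grip_force: 0.0
```

```bash
python3 st.py
```

```text
16.3 p [0.6527 0.0417 0.1374] yaw -0.262 stand 0.0724 0.003 tipz 0.0674 F [-0.37  0.45 -0.32] w 39.904055608221135
```

Request:
send_rows --rows '[{"x": 0.5, "y": -0.1, "z": -0.8, "roll": 0, "hand": 40}, {"x": 0.5, "y": -0.1, "z": -0.8, "roll": 0, "hand": 40}, {"x": 0.5, "y": -0.1, "z": -0.8, "roll": 0, "hand": 40}, {"x": 0.5, "y": -0.1, "z": -0.8, "roll": 0, "hand": 40}, {"x": 0.5, "y": -0.1, "z": -0.8, "roll": 0, "hand": 40}, {"x": 0.5, "y": -0.1, "z": -0.8, "roll": 0, "hand": 40}, {"x": 0.5, "y": -0.1, "z": -0.8, "roll": 0, "hand": 40}]'

```text
time: 17.0
position: [0.6563, 0.041, 0.1319]
tool_rot: [3.115, -0.41, -0.0]
ft_force: [-0.1, 0.2, 0.9]
grip_width: 0.462
grip_force: 0.0
```

Request:
send_rows --rows '[{"x": 0, "y": 0, "z": -0.5, "roll": 0, "hand": 40}, {"x": 0, "y": 0, "z": -0.5, "roll": 0, "hand": 40}, {"x": 0, "y": 0, "z": -0.5, "roll": 0, "hand": 40}]'

```text
time: 17.3
position: [0.6562, 0.041, 0.1304]
tool_rot: [3.115, -0.411, -0.0]
ft_force: [-0.0, 0.3, 0.3]
grip_width: 0.462
grip_force: 0.0
```

Request:
send_rows --rows '[{"x": 0, "y": 0, "z": -0.5, "roll": 0, "hand": 40}, {"x": 0, "y": 0, "z": -0.5, "roll": 0, "hand": 40}]'

```text
time: 17.5
position: [0.6562, 0.0411, 0.1295]
tool_rot: [3.115, -0.411, 0.0]
ft_force: [-0.1, 0.3, -0.1]
grip_width: 0.457
grip_force: 0.0
```

Request:
send_rows --rows '[{"x": 0, "y": 0, "z": -0.5, "roll": 0, "hand": 40}, {"x": 0, "y": 0, "z": -0.5, "roll": 0, "hand": 40}]'

```text
time: 17.7
position: [0.6562, 0.0411, 0.1285]
tool_rot: [3.115, -0.41, 0.0]
ft_force: [0.5, -0.8, 0.3]
grip_width: 0.457
grip_force: 0.0
```

```bash
python3 st.py
```

```text
17.7 p [0.6562 0.0411 0.1285] yaw -0.262 stand 0.076 0.0034 tipz 0.0585 F [ 0.49 -0.76  0.32] w 39.797627719718676
```

There's no contact left, so the casting seems to have sunk by itself. I'll retract and look.

Request:
send_rows --rows '[{"x": 0, "y": 0, "z": 5, "roll": 0, "hand": 40}, {"x": 0, "y": 0, "z": 20, "roll": 0, "hand": 40}, {"x": 0, "y": 0, "z": 30, "roll": 0, "hand": 40}, {"x": -20, "y": 0, "z": 30, "roll": 0, "hand": 40}, {"x": -40, "y": 0, "z": 20, "roll": 0, "hand": 40}, {"x": -40, "y": -20, "z": 20, "roll": 0, "hand": 40}, {"x": -40, "y": -30, "z": 0, "roll": 0, "hand": 40}, {"x": -30, "y": -40, "z": 0, "roll": 0, "hand": 40}, {"x": -10, "y": -40, "z": 0, "roll": 0, "hand": 40}, {"x": 0, "y": -40, "z": 0, "roll": 0, "hand": 40}]'

```text
time: 18.7
position: [0.4746, -0.1304, 0.2547]
tool_rot: [3.112, -0.411, 0.002]
ft_force: [0.2, 0.2, -0.1]
grip_width: 0.46
grip_force: 0.0
```

Request:
send_rows --rows '[{"x": 0, "y": -40, "z": 0, "roll": 0, "hand": 40}, {"x": 0, "y": -40, "z": 0, "roll": 0, "hand": 40}, {"x": 0, "y": -40, "z": 0, "roll": 0, "hand": 40}, {"x": 0, "y": 0, "z": 0, "roll": 0, "hand": 40}, {"x": 0, "y": 0, "z": 0, "roll": 0, "hand": 40}, {"x": 0, "y": 0, "z": 0, "roll": 0, "hand": 40}, {"x": 0, "y": 0, "z": 0, "roll": 0, "hand": 40}, {"x": 0, "y": 0, "z": 0, "roll": 0, "hand": 40}, {"x": 0, "y": 0, "z": 0, "roll": 0, "hand": 40}, {"x": 0, "y": 0, "z": 0, "roll": 0, "hand": 40}]'

```text
time: 19.7
position: [0.4763, -0.2486, 0.2536]
tool_rot: [3.115, -0.41, 0.0]
ft_force: [-0.1, 0.4, 0.4]
grip_width: 0.459
grip_force: 0.0
```

```bash
python3 st.py
python3 - <<'E'
from bench import *
import cv2
a=get_image("scene");b=get_image("top")
a=cv2.resize(a[130:240,195:325],None,fx=3,fy=3,interpolation=2)
b=cv2.resize(b[145:255,220:320],None,fx=4,fy=4,interpolation=2)
a=cv2.copyMakeBorder(a,0,b.shape[0]-a.shape[0],0,0,0)
cv2.imwrite("pics/m6.png",cv2.convertScaleAbs(cv2.hconcat([a,b]),alpha=1.3))
E
```

```text
19.7 p [ 0.4763 -0.2486  0.2536] yaw -0.262 stand -0.0228 -0.3231 tipz 0.1836 F [-0.07  0.42  0.36] w 39.94227011918486
```

View pics/m6.png

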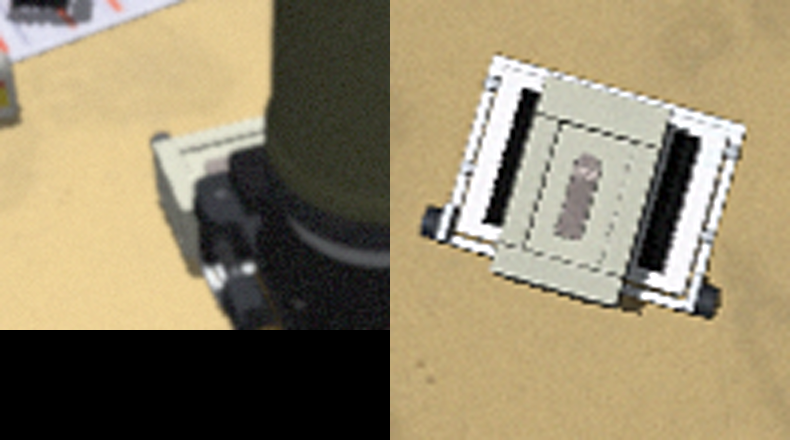

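The top view shows the casting on its back on the plate, square and with its foot over the lip by about 10 mm. I'll wait a little and check that nothing still moves.

```bash
python3 -c "
from bench import *
import cv2;cv2.imwrite('pics/a.png',get_image('top'))"
```

Request:
send_rows --rows '[{"x": 0, "y": 0, "z": 0, "roll": 0, "hand": 40}, {"x": 0, "y": 0, "z": 0, "roll": 0, "hand": 40}, {"x": 0, "y": 0, "z": 0, "roll": 0, "hand": 40}, {"x": 0, "y": 0, "z": 0, "roll": 0, "hand": 40}, {"x": 0, "y": 0, "z": 0, "roll": 0, "hand": 40}, {"x": 0, "y": 0, "z": 0, "roll": 0, "hand": 40}, {"x": 0, "y": 0, "z": 0, "roll": 0, "hand": 40}, {"x": 0, "y": 0, "z": 0, "roll": 0, "hand": 40}, {"x": 0, "y": 0, "z": 0, "roll": 0, "hand": 40}, {"x": 0, "y": 0, "z": 0, "roll": 0, "hand": 40}]'

```text
time: 20.85
position: [0.4762, -0.249, 0.2535]
tool_rot: [3.115, -0.411, -0.0]
ft_force: [0.2, 0.1, -0.6]
grip_width: 0.457
grip_force: 0.0
```

Request:
send_rows --rows '[{"x": 0, "y": 0, "z": 0, "roll": 0, "hand": 40}, {"x": 0, "y": 0, "z": 0, "roll": 0, "hand": 40}, {"x": 0, "y": 0, "z": 0, "roll": 0, "hand": 40}, {"x": 0, "y": 0, "z": 0, "roll": 0, "hand": 40}, {"x": 0, "y": 0, "z": 0, "roll": 0, "hand": 40}, {"x": 0, "y": 0, "z": 0, "roll": 0, "hand": 40}, {"x": 0, "y": 0, "z": 0, "roll": 0, "hand": 40}, {"x": 0, "y": 0, "z": 0, "roll": 0, "hand": 40}, {"x": 0, "y": 0, "z": 0, "roll": 0, "hand": 40}, {"x": 0, "y": 0, "z": 0, "roll": 0, "hand": 40}]'

```text
time: 21.85
position: [0.4762, -0.249, 0.2535]
tool_rot: [3.115, -0.41, -0.0]
ft_force: [-0.5, 0.1, 0.3]
grip_width: 0.46
grip_force: 0.0
```

```bash
python3 -c "
from bench import *
from h import *
a=cv2.imread('pics/a.png');b=get_image('top');f=lambda i:np.float32(cv2.cvtColor(i[145:230,225:315],6))
print(np.abs(f(a)-f(b)).mean(),cv2.phaseCorrelate(f(a),f(b)))
t=lambda p:(220+(p[0]-390+.5)/4-.5,145+(p[1]+.5)/4-.5)
for z in(.058,.068):
  Q=np.array([onz('top',t(p),z)[:2] for p in[(548,82),(672,112),(622,304),(494,268)]]) # top face: far L, far R, near R, near L
  print(z,[np.linalg.norm(Q[i]-Q[i-1]).round(4) for i in range(4)])
  m=(Q[2]+Q[3])/2-[.582,.0575];print('foot in stand',m@[.966,-.259],m@[.259,.966])
"
```

```text
2.339608 ((0.020662750846803135, 0.03013267127939656), 0.9843124319594584)
0.058 [np.float64(0.104), np.float64(0.0685), np.float64(0.1063), np.float64(0.0709)]
foot in stand -0.0072265870004809395 -0.0005098960279872781
0.068 [np.float64(0.1027), np.float64(0.0677), np.float64(0.105), np.float64(0.0701)]
foot in stand -0.007525697758299413 -0.0012301113697166838
```

The picture is static, and the fingertip reached z=58 mm over the cap without contact, so the plate is level. I'll hand in the job.

```bash
python3 -c "
from bench import *
print(close_job())"
```

```text
the job is handed in; nothing more can be done
None
```

I handed the job in after about 22 s of robot time: by my measurements the tall casting lies at rest on its back on the level plate, square to the lip, foot towards the robot and about 7 mm before the lip; the largest wrist force I read was about 12 N, the arm never went near the short casting or the bottle, and the judge's verdict was not shown.

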